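Shuffle the tins and fit the pen case into the desk tray

ROBOT

A 6-joint arm with a two-finger parallel gripper is mounted at the origin on the work surface. World frame = base frame: x ahead of the robot, y to its left, z up, the work surface at z = 0. Lengths are in m, angles in rad, forces in N, time in s.
With the tool pointing down it reaches from about 0.225 to 0.725 m from the base axis. Payload 3.1 kg.
Tool frame: the origin (TCP) lies at the very end of the fingers, on their centre line; the grasp point (between the pads) lies pinch_z behind it (pinch_z is the distance from the TCP to the grasp point, in m); z points along the fingers, y is the line along which they close (so a half turn about z gives the same grasp; the last joint's range is limited). The gripper opens to 85 mm and grips with 20 to 120 N. Pads are 22 mm wide; open, the fingers measure 114 mm over their backs; the gripper's body (76 mm by 85 mm) begins 54 mm behind the grasp point. The pads swing forward as they close: fully open they stand 13 mm farther back than shut.
Start: joints at [1.041, 0.048, 0.099, 1.622, 0, 1.443], TCP at [0.205, 0.483, 0.231] pointing down, gripper open.
Joint ranges: [-2.91, 2.91], [-0.99, 1.94], [-1.21, 1.42], [-2.12, 2.29], [-1.49, 1.47], [-3.14, 3.14]. Speed limits (rad/s): [2.79, 2.79, 3.14, 3.14, 3.14, 3.14].

INTERFACE

Orientations are given as a unit quaternion [x, y, z, w].
In Python, from station import movep, move_linear, set_joints, command_gripper, hold, inverse_kinematics, read_camera, get_calibration, PlanningError, sign_off, read_time, read_q, read_qvel, read_tau, read_eef_pos, read_eef_rot, read_force, read_wrist_torque, read_gripper_width, read_finger_force, pinch_z gives the robot as it stands. The module is installed in compiled form; this text tells all that it offers. Calls block until the motion is done:
- movep(position, orientation): joint-space move of the TCP to a pose.
- move_linear(position, frame=None, feed=0.15, max_force=None): straight line of the TCP; frame=None keeps the orientation; feed is the mean speed in m/s. With max_force (N) it stops when the force on the tool has changed by that much, and returns True; else False.
- set_joints(angles): joint-space move.
- command_gripper(opening, grip_force=None): finger opening in m; grip_force is the grip in N (None keeps the last); returns when the fingers have stopped.
- hold(seconds).
- inverse_kinematics(position, orientation): joint angles nearest the present ones, or None.
- read_camera(name): name is "side" or "top"; returns (picture, depth): 384x512x3 uint8, red, green, blue; 384x512 float32, m along the optical axis (not along the pixel's ray), 0 where there is no reading.
- get_calibration(name): a dict with "intrinsics" (3x3 intrinsics, pixels), "k1" (the pictures are not rectified: a ray, as slopes to the right and down, at radius r is drawn at 1 + k1 r^2 times it, then the intrinsics apply), "xyz" and "rotation" of the camera in the world. Camera axes: x right, y down, z forward; pixel columns grow to the right and rows downward; lengths in m; the calibration is good to about 2 mm. A picture is of the moment at which its call begins. get_calibration takes no time and is no camera call.
A pose or a line that the arm cannot do raises PlanningError and nothing moves.
- sign_off(): hands the job in; it is judged then, once.
Readings, each from a call of its own:
- read_time(): time.
- read_q(): joint angles.
- read_qvel(): joint speeds.
- read_tau(): joint torques, N m.
- read_eef_pos(): TCP position.
- read_eef_rot(): TCP orientation.
- read_force(): force on the tool from outside, world axes, zero at the start.
- read_wrist_torque(): the same for the moment, N m.
- read_gripper_width(): finger opening in m.
- read_finger_force(): force on a finger pad.
Only numpy, scipy, OpenCV 4.12 (cv2) and the standard library are available. Lean on these libraries where they do the work, as an engineer would, in place of code of your own. Each camera call takes 0.05 s, during which the arm holds its last target. There are 200 camera calls.

TASK

Put the pen case away in the desk tray. First make room for it by sliding the square tins about on the tray floor by their knobs, without lifting them, until there is one clear space long enough for the case; then set the case gently down in that space, so that the case and all four tins lie flat on the tray floor together. Leave the other things on the desk where they are.

Things in the scene. Friction and masses are not known exactly. Their poses are not given: they have to be found in the camera images.
- tray: Wooden desk tray, grey felt floor, fixed to the desk. Outside 168 (its x) x 248 mm (its y), inside 152 x 232, walls 28 high. Origin: centre of its underside; felt 8 mm above it; z up; yaw varies. At the start it holds two rows of two tins: far row (x +37): one at y -77 to -74, one at y 10 to 50; near row (x -37): y 50 to 61 and y -45 to -25. Sliding room is the free space in each row.
- tin_red: Red square tin, 72 x 72 mm, lid top 32 mm above its underside, about 0.25 kg, loose. On the middle of its fixed lid a square brass knob, 22 x 22 mm, sides parallel to the tin's, 32 to 60 mm above the underside. Stands on the tray floor, nearly square to the tray; which tin is where varies. Slides easily; tips if pressed down. Origin: centre of its underside; x, y along its sides, z up.
- tin_blue: Blue square tin, 72 x 72 mm, lid top 32 mm above its underside, about 0.25 kg, loose. On the middle of its fixed lid a square brass knob, 22 x 22 mm, sides parallel to the tin's, 32 to 60 mm above the underside. Stands on the tray floor, nearly square to the tray; which tin is where varies. Slides easily; tips if pressed down. Origin: centre of its underside; x, y along its sides, z up.
- tin_green: Green square tin, 72 x 72 mm, lid top 32 mm above its underside, about 0.25 kg, loose. On the middle of its fixed lid a square brass knob, 22 x 22 mm, sides parallel to the tin's, 32 to 60 mm above the underside. Stands on the tray floor, nearly square to the tray; which tin is where varies. Slides easily; tips if pressed down. Origin: centre of its underside; x, y along its sides, z up.
- tin_cream: Cream-white square tin, 72 x 72 mm, lid top 32 mm above its underside, about 0.25 kg, loose. On the middle of its fixed lid a square brass knob, 22 x 22 mm, sides parallel to the tin's, 32 to 60 mm above the underside. Stands on the tray floor, nearly square to the tray; which tin is where varies. Slides easily; tips if pressed down. Origin: centre of its underside; x, y along its sides, z up.
- pen_case: Dark brown closed pen case with a thin brass line round it, 68 (its x) x 146 mm (its y), lid top 45 mm above its underside, about 0.35 kg, loose, on the desk to the robot's right of the tray. On top, centred, a brass bar handle along its y: 14 mm wide (x), 64 mm long, 60 to 73 mm above the underside, on two end posts. Origin: centre of its underside; z up.
- mug: Bystander: white coffee mug, 82 mm across, 90 mm tall. Origin: centre of its underside.
- stapler: Bystander: black and steel desk stapler, 140 x 36 x 45 mm. Origin: centre of its underside.
- notebook: Bystander: closed notebook with dark red covers and a black elastic band, 150 x 210 x 19 mm, lying flat. Origin: centre of its underside.
- paperweight: Bystander: green glass paperweight dome, 84 mm across, 53 mm tall. Origin: centre of its underside.
- plant: Bystander: small green plant in a blue pot, 96 mm across, about 120 mm tall. Origin: centre of its underside.

How it is judged:
By the outcome, as a careful person would: the job done as asked, in the order asked, and still so for the second after the job is handed in, with the robot touching nothing.
It also fails if it takes over 58 s, if anything falls off the work surface, if the arm or the gripper's body presses on something with over 40 N, if the wrist force passes 120 N, or if a joint passes its speed limit or range.

## Working session

There is one attempt and no reset: what is moved stays moved. The work goes in short steps, each a Python script; the robot and the scene stay as the last script left them, time stands still between calls to the robot, and variables do not carry over. Pictures are saved under pics/ and viewed, at most 10 in all, crops included, and the job is handed in when it is done.

```bash
mkdir -p pics; ls; python3 - <<'E'
from station import *
import cv2, numpy as np
for n in ("top","side"):
    p,d=read_camera(n); cv2.imwrite(f"pics/{n}0.png",p[:,:,::-1]); np.savez(f"{n}0.npz",p=p,d=d)
    c=get_calibration(n); print(n,c)
print(pinch_z, read_eef_pos(), read_eef_rot(), read_time(), read_q())
E
```

```text
pics
top {'intrinsics': array([[438.86764822,   0.        , 253.28517862],
       [  0.        , 438.86764822, 197.57895638],
       [  0.        ,   0.        ,   1.        ]]), 'k1': -0.14458605845963873, 'xyz': array([ 0.42051002, -0.025848  ,  1.31194406]), 'rotation': array([ 0.70755339, -0.70588647,  0.02415675, -0.02255974])}
side {'intrinsics': array([[373.92014877,   0.        , 252.18186967],
       [  0.        , 373.92014877, 191.18375196],
       [  0.        ,   0.        ,   1.        ]]), 'k1': -0.08816594738794858, 'xyz': array([-0.10495115, -0.68993224,  0.97713536]), 'rotation': array([ 0.8596124 , -0.35010765,  0.1328635 , -0.34761826])}
0.0187 [0.20505135 0.48269217 0.23022454] [ 1.99563770e-01  9.79884249e-01 -1.02089844e-03 -3.42570226e-04] 0.1 [ 1.04118198e+00  4.86828984e-02  9.77416458e-02  1.62200873e+00
 -1.06616789e-05  1.44300765e+00]
```

View pics/top0.png

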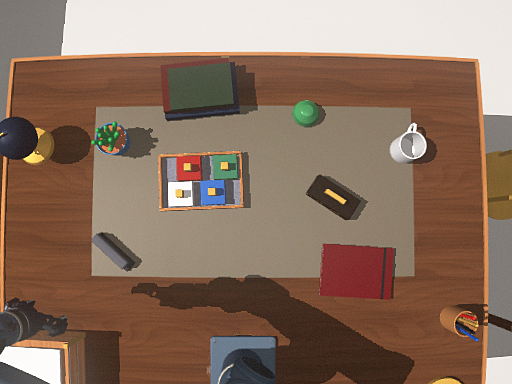

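View pics/side0.png

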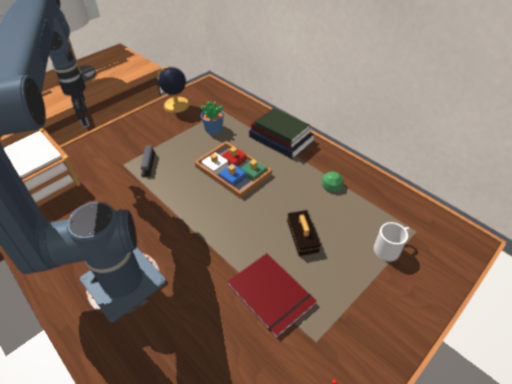

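The top picture shows the tray near (201,181): red (188,167), green (225,167), cream (180,193), blue (213,192). The case is at (335,197), turned about 30°. The side view sees all of it too, with the tray near (233,168) and the case near (304,232).

```bash
cat > h.py <<'E'
import numpy as np, cv2
from scipy.spatial.transform import Rotation as R
from station import *
def ray(n,px):
    c=get_calibration(n); px=np.atleast_2d(np.asarray(px,float))
    u=cv2.undistortPoints(px[:,None],c["intrinsics"],np.array([c["k1"],0,0,0.]))[:,0]
    return c["xyz"],R.from_quat(c["rotation"]).apply(np.c_[u,np.ones(len(u))])
def onplane(n,px,z):
    o,d=ray(n,px); return o+d*((z-o[2])/d[:,2])[:,None]
def tri(pt,ps):
    A=np.zeros((3,3));b=np.zeros(3);L=[]
    for n,p in (("top",pt),("side",ps)):
        o,d=ray(n,p); d=d[0]/np.linalg.norm(d[0]); M=np.eye(3)-np.outer(d,d); A+=M;b+=M@o; L.append((M,o))
    x=np.linalg.solve(A,b); return x,[np.linalg.norm(M@(x-o)) for M,o in L]
def blobs(m,amin=8):
    k,l,s,c=cv2.connectedComponentsWithStats(m.astype(np.uint8)*255)
    return [(c[i].round(2),int(s[i,4]),s[i,:4]) for i in range(1,k) if s[i,4]>=amin]
def hsv(p): return cv2.cvtColor(p,cv2.COLOR_RGB2HSV)
E
python3 - <<'E'
from h import *
W={"top":[(150,145,100,75),(295,165,75,65)],"side":[(190,138,86,62),(280,200,50,60)]}
rows=[]
for n in W:
    f=np.load(n+"0.npz");p=f["p"];H=hsv(p).astype(int)
    m={"brass":(abs(H[...,0]-20)<8)&(H[...,1]>130)&(H[...,2]>150),
       "red":((H[...,0]<6)|(H[...,0]>174))&(H[...,1]>170)&(H[...,2]>90),
       "green":(abs(H[...,0]-68)<18)&(H[...,1]>120)&(H[...,2]>60),
       "blue":(abs(H[...,0]-108)<12)&(H[...,1]>150)&(H[...,2]>90),
       "white":(H[...,1]<50)&(H[...,2]>200)}
    ims=[]
    for (x,y,w,h) in W[n]:
        print(n,(x,y))
        for k in m:
            M=np.zeros_like(m[k]);M[y:y+h,x:x+w]=m[k][y:y+h,x:x+w]
            print(k,[(tuple(b[0]),b[1]) for b in blobs(M)])
        c=cv2.resize(p[y:y+h,x:x+w],None,fx=4.5 if n=="top" else 4.6,fy=4.5 if n=="top" else 4.6,interpolation=cv2.INTER_CUBIC); ims.append(c)
    hh=max(i.shape[0] for i in ims); rows.append(np.hstack([cv2.copyMakeBorder(i,0,hh-i.shape[0],0,0,0) for i in ims]))
ww=max(r.shape[1] for r in rows)
o=np.vstack([cv2.copyMakeBorder(r,0,0,0,ww-r.shape[1],0) for r in rows]);print(o.shape)
cv2.imwrite("pics/crop1.png",cv2.resize(o,(min(800,ww),min(600,o.shape[0])))[:,:,::-1])
E
```

```text
top (150, 145)
brass [((np.float64(172.2), np.float64(155.33)), 45), ((np.float64(194.44), np.float64(153.62)), 16), ((np.float64(205.4), np.float64(153.27)), 15), ((np.float64(239.69), np.float64(157.23)), 13), ((np.float64(159.2), np.float64(167.4)), 15), ((np.float64(186.94), np.float64(166.08)), 50), ((np.float64(224.0), np.float64(165.0)), 49), ((np.float64(240.5), np.float64(167.07)), 14), ((np.float64(159.94), np.float64(188.88)), 48), ((np.float64(240.93), np.float64(183.48)), 29), ((np.float64(211.5), np.float64(191.11)), 46), ((np.float64(178.5), np.float64(193.0)), 42), ((np.float64(241.36), np.float64(197.5)), 14), ((np.float64(236.05), np.float64(205.8)), 20), ((np.float64(199.7), np.float64(207.3)), 10), ((np.float64(215.1), np.float64(206.7)), 10), ((np.float64(172.38), np.float64(208.7)), 50)]
red [((np.float64(187.5), np.float64(167.86)), 422)]
green []
blue [((np.float64(211.54), np.float64(192.16)), 433)]
white [((np.float64(178.98), np.float64(193.65)), 460)]
top (295, 165)
brass [((np.float64(334.9), np.float64(195.77)), 112)]
red []
green []
blue []
white []
side (190, 138)
brass [((np.float64(231.42), np.float64(147.2)), 40), ((np.float64(212.19), np.float64(154.19)), 26), ((np.float64(197.0), np.float64(160.75)), 8), ((np.float64(253.33), np.float64(161.88)), 24), ((np.float64(231.0), np.float64(167.5)), 16), ((np.float64(260.4), np.float64(176.7)), 30)]
red [((np.float64(235.2), np.float64(156.89)), 176)]
green []
blue [((np.float64(232.51), np.float64(174.97)), 180)]
white [((np.float64(213.87), np.float64(161.84)), 180)]
side (280, 200)
brass [((np.float64(303.75), np.float64(222.84)), 87)]
red []
green []
blue []
white []
(623, 788, 3)
```

View pics/crop1.png

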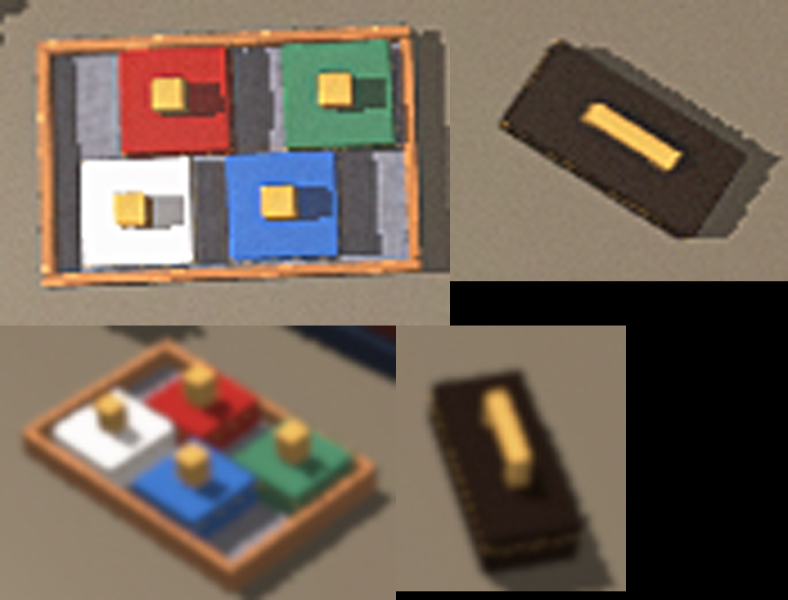

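The crops show the tray with clear orange rims and all four knobs visible. The case handle's top is sharp in both views, and a shadow lies on the right and top of the case. Next I fit the outlines.

```bash
cat >> h.py <<'E'
def quad(n,p,box,fn,ztop,zbase=0.,S=4):
    """mask outline -> 4 edges, each cast on the rim plane (far side) or base plane (side facing the camera)"""
    x,y,w,h=box; c=cv2.resize(p[y:y+h,x:x+w],None,fx=S,fy=S,interpolation=cv2.INTER_CUBIC)
    m=fn(hsv(c).astype(int)).astype(np.uint8)
    m=cv2.morphologyEx(m,cv2.MORPH_CLOSE,np.ones((9,9))); m=cv2.morphologyEx(m,cv2.MORPH_OPEN,np.ones((9,9)))
    k=max(cv2.findContours(m,cv2.RETR_EXTERNAL,cv2.CHAIN_APPROX_NONE)[0],key=cv2.contourArea)[:,0].astype(float)
    q=cv2.boxPoints(cv2.minAreaRect(k.astype(np.float32))); px=(k+.5)/S-.5+[x,y]; cen=q.mean(0)
    o=get_calibration(n)["xyz"]; E=[]
    for i in range(4):
        a,b=q[i],q[(i+1)%4]; t=(b-a)/np.linalg.norm(b-a); nn=np.array([t[1],-t[0]]); L=np.linalg.norm(b-a)
        s=(k-a)@t/L; d=abs((k-a)@nn); sel=(s>.15)&(s<.85)&(d<6*S/2)
        P=onplane(n,px[sel],ztop); C=onplane(n,(cen+.5)/S-.5+[x,y],ztop)[0]
        if np.dot((o-P.mean(0))[:2],(P.mean(0)-C)[:2])>0: # edge faces the camera?
            nrm=(P.mean(0)-C)[:2]
            vx,vy,_,_=cv2.fitLine(P[:,:2].astype(np.float32),cv2.DIST_HUBER,0,.001,.001).ravel(); nv=np.array([-vy,vx]); nv*=np.sign(nv@nrm)
            if nv@(o-P.mean(0))[:2]>0: P=onplane(n,px[sel],zbase)
        vx,vy,x0,y0=cv2.fitLine((P[:,:2]*1e3).astype(np.float32),cv2.DIST_HUBER,0,.01,.01).ravel()
        E.append((np.array([x0,y0])/1e3,np.array([vx,vy])))
    C4=[]
    for i in range(4):
        (a,u),(b,v)=E[i-1],E[i]; s=np.linalg.solve(np.c_[u,-v],b-a); C4.append(a+s[0]*u)
    C4=np.array(C4); L=[np.linalg.norm(C4[(i+1)%4]-C4[i]) for i in range(4)]
    i=int(np.argmax(L)); ang=[np.arctan2(*(e[1]*np.sign(e[1][1]+1e-9))) for e in (E[i],E[(i+2)%4])] # long axis: angle from +y toward +x
    return C4.mean(0),-np.array(ang),np.array(L),C4,k/S
wood=lambda H:(H[...,0]>4)&(H[...,0]<22)&(H[...,1]>125)&(H[...,2]>90)
dark=lambda H:(H[...,2]<72)
E
python3 - <<'E'
from h import *
np.set_printoptions(precision=4,suppress=True)
t=np.load("top0.npz");s=np.load("side0.npz")
for nm,a,b in [("red",(186.94,166.08),(231.42,147.2)),("green",(224,165),(253.33,161.88)),("cream",(178.5,193),(212.19,154.19)),("blue",(211.5,191.11),(231,167.5)),("handle",(334.9,195.77),(303.75,222.84))]:
    x,e=tri(a,b); d=t["d"][int(a[1]+.5),int(a[0]+.5)]
    o,r=ray("top",a); print(nm,x,"err",np.array(e),"depthpt",o+r[0]*d,"plane",onplane("top",a,.068 if nm!="handle" else .073)[0])
for n,f,b in (("top",t,(150,145,100,75)),):
    c,a,L,C4,k=quad(n,f["p"],b,wood,.028); print("tray",c,a,L); print(C4)
c,a,L,C4,k=quad("top",t["p"],(295,165,75,65),dark,.045); print("case",c,a,L);print(C4)
# case values for threshold
p=t["p"];print(hsv(p)[190,318:],"") if 0 else print([int(v) for v in hsv(p)[175:220,335,2]])
# depth heights
for nm,px in (("rimL",(160,185)),("rimB",(200,208)),("felt",(205,190)),("lid",(315,190)),("handle",(335,196)),("matt",(280,190))):
    o,r=ray("top",px); print(nm,(o+r[0]*t["d"][px[1],px[0]])[2])
E
```

```text
red [0.5911 0.1621 0.0717] err [0.0015 0.0015] depthpt [0.5922 0.161  0.0726] plane [0.5928 0.1617 0.068 ]
green [0.5983 0.0549 0.0603] err [0.0016 0.0016] depthpt [0.5959 0.0553 0.0682] plane [0.596  0.0554 0.068 ]
cream [0.5146 0.1851 0.0694] err [0.0008 0.0008] depthpt [0.5152 0.1843 0.0713] plane [0.5154 0.1849 0.068 ]
blue [0.5221 0.091  0.0585] err [0.0005 0.0005] depthpt [0.5207 0.0901 0.0711] plane [0.521  0.0904 0.068 ]
handle [ 0.5098 -0.2635  0.0632] err [0.0012 0.0012] depthpt [ 0.5084 -0.2612  0.0711] plane [ 0.5082 -0.2608  0.073 ]
tray [0.5587 0.1322] [0.0424 0.1455] [0.251  0.1481 0.2268 0.1693]
[[0.6324 0.2548]
 [0.6431 0.004 ]
 [0.4961 0.0228]
 [0.4633 0.2472]]
case [ 0.5083 -0.264 ] [-0.5753 -0.5685] [0.0659 0.1429 0.0669 0.1445]
[[ 0.52   -0.1849]
 [ 0.5743 -0.2223]
 [ 0.4974 -0.3427]
 [ 0.4414 -0.3062]]
[146, 141, 147, 149, 136, 88, 76, 87, 84, 55, 59, 61, 64, 58, 54, 52, 47, 31, 169, 253, 244, 243, 254, 247, 108, 50, 55, 67, 64, 63, 62, 60, 67, 60, 61, 61, 48, 93, 49, 136, 152, 151, 149, 146, 145]
rimL 0.02818512992326805
rimB 0.027718420150485423
felt 0.039747284311473896
lid 0.04979853872383844
handle 0.07103703738798939
matt 0.00024417883996985523
```

```bash
python3 - <<'E'
s=open("h.py").read()
s=s.replace("m=cv2.morphologyEx(m,cv2.MORPH_CLOSE,np.ones((9,9))); m=cv2.morphologyEx(m,cv2.MORPH_OPEN,np.ones((9,9)))",
"m=cv2.morphologyEx(m,cv2.MORPH_OPEN,np.ones((5,5))); m=cv2.morphologyEx(m,cv2.MORPH_CLOSE,np.ones((25,25)))")
s=s.replace("    q=cv2.boxPoints","    m=cv2.fillPoly(np.zeros_like(m),[cv2.convexHull(k.astype(np.int32))],1); k=cv2.findContours(m,cv2.RETR_EXTERNAL,cv2.CHAIN_APPROX_NONE)[0][0][:,0].astype(float)\n    q=cv2.boxPoints")
open("h.py","w").write(s)
E
python3 - <<'E'
from h import *
np.set_printoptions(precision=4,suppress=True)
t=np.load("top0.npz")
c,a,L,C4,k=quad("top",t["p"],(150,145,100,75),wood,.028); print("tray",c,a,L); print(C4)
c2,a2,L2,D,_=quad("top",t["p"],(295,165,75,65),dark,.045); print("case",c2,a2,L2)
y=a.mean(); Rt=np.array([[np.cos(y),-np.sin(y)],[np.sin(y),np.cos(y)]])
for n,p in dict(red=(.5925,.1617),green=(.596,.0554),cream=(.515,.185),blue=(.521,.0906)).items(): print(n,(np.array(p)-c)@Rt)
# IK checks
def quat(yaw): return (R.from_euler("z",yaw)*R.from_euler("x",np.pi)).as_quat()
print(R.from_quat(read_eef_rot()).as_euler("ZYX"))
for nm,p,yy in (("red",(.5925,.1617,.1),y),("red+",(.5925,.1617,.1),y+np.pi),("case",(c2[0],c2[1],.1),a2.mean()+np.pi/2),("case",(c2[0],c2[1],.1),a2.mean()-np.pi/2),("place",(c[0],c[1],.1),y),("place+",(c[0],c[1],.1),y+np.pi)):
    print(nm,inverse_kinematics(p,quat(yy)))
E
```

```text
tray [0.5563 0.1284] [0.044  0.0438] [0.2471 0.1665 0.2473 0.1665]
[[0.6341 0.2556]
 [0.6449 0.0087]
 [0.4786 0.0012]
 [0.4677 0.2483]]
case [ 0.5083 -0.2641] [-0.574  -0.5726] [0.0679 0.1453 0.0681 0.1461]
red [0.0376 0.0317]
green [ 0.0364 -0.0747]
cream [-0.0388  0.0583]
blue [-0.0369 -0.0362]
[ 2.7398 -0.0003 -3.1395]
red [ 0.1573  0.2889  0.1102  1.3921  0.     -3.0282]
red+ [0.1573 0.2889 0.1102 1.3921 0.     0.1134]
case [-0.5962  0.1824 -0.0156  1.3728  0.      1.5479]
case [-0.5962  0.1824 -0.0156  1.3728  0.     -1.5936]
place [ 0.1094  0.1775 -0.0212  1.3721  0.     -3.076 ]
place+ [ 0.1094  0.1775 -0.0212  1.3721  0.      0.0655]
```

Tray and case fit their stated sizes to within 1.5 mm. The cheapest plan is a clear band across the middle of the tray: red and cream go to +y, blue goes to -y, and green is already there.

```bash
cat >> h.py <<'E'
def quat(yaw): return (R.from_euler("z",yaw)*R.from_euler("x",np.pi)).as_quat()
TC=np.array([.5563,.1284]); TY=.0439
def T(x,y,z): return [*(TC+R.from_euler("z",TY).as_matrix()[:2,:2]@[x,y]),z]
def tt(p): return (np.asarray(p)[:2]-TC)@R.from_euler("z",TY).as_matrix()[:2,:2]
E
cat > tin.py <<'E'
from h import *
import sys
np.set_printoptions(precision=4,suppress=True)
def tin(x,y0,y1):
    movep(T(x,y0,.12),quat(TY+np.pi)); command_gripper(.045)
    print("down hit",move_linear(T(x,y0,.046),feed=.12,max_force=10))
    w=command_gripper(.0,25); print("w",read_gripper_width(),"F",read_force(),read_finger_force())
    print("slide hit",move_linear(T(x,y1,.046),feed=.1,max_force=15),tt(read_eef_pos()),read_force())
    command_gripper(.045); move_linear(T(*tt(read_eef_pos()),.12),feed=.2); print(read_time())
for a in sys.argv[1:]: tin(*map(float,a.split(",")))
E
python3 tin.py .0375,.0317,.079
```

```text
down hit False
w 0.021315605596300278 F [ 0.6379 -0.0362  3.7   ] 25.550545156002045
slide hit False [0.0387 0.0776] [-0.295  -4.5489  5.8939]
5.025
```

```bash
python3 tin.py " -.038,.0583,.079" " -.037,-.0362,-.079"; python3 - <<'E'
from h import *
movep([.42,-.2,.22],quat(TY+np.pi)); 
p,d=read_camera("top"); q,_=read_camera("side"); np.savez("t1.npz",p=p,q=q)
cv2.imwrite("pics/t1.png",np.hstack([cv2.resize(p[140:225,145:250],None,fx=4,fy=4,interpolation=2),cv2.resize(q[130:215,180:275],None,fx=4,fy=4,interpolation=2)])[:,:,::-1]); print(read_time())
H=hsv(p).astype(int)
for k,m in {"red":((H[...,0]<6)|(H[...,0]>174))&(H[...,1]>170)&(H[...,2]>90),"blue":(abs(H[...,0]-108)<12)&(H[...,1]>150)&(H[...,2]>90),"white":(H[...,1]<50)&(H[...,2]>200),"green":(H[...,0]>60)&(H[...,0]<90)&(H[...,1]>100)}.items():
    M=np.zeros_like(m);M[145:220,150:250]=m[145:220,150:250]
    k_,c,=k,cv2.minAreaRect(cv2.convexHull(np.argwhere(cv2.morphologyEx(M.astype(np.uint8),cv2.MORPH_OPEN,np.ones((3,3))))[:,::-1].astype(np.float32)))
    print(k,tt(onplane("top",c[0],.04)[0]),c[1:])
E
```

```text
down hit False
w 0.021554663499616142 F [ 1.2069 -0.99    4.0695] 25.687209963798523
slide hit False [-0.0367  0.0776] [ 0.1592 -5.4707  6.1066]
7.9667
down hit False
w 0.021374097709575147 F [ 0.0535 -0.1114  3.9707] 25.988502502441406
slide hit False [-0.0357 -0.0799] [ 0.249  -1.9034  5.1427]
11.25
12.4583
red [0.03681972 0.08002075] ((23.0, 22.0), 90.0)
blue [-0.03606535 -0.07756382] ((24.0, 23.0), 90.0)
white [-0.0382182   0.08059508] ((24.0, 23.0), 90.0)
green [ 0.04184682 -0.07457586] ((19.0, 23.0), 90.0)
```

View pics/t1.png

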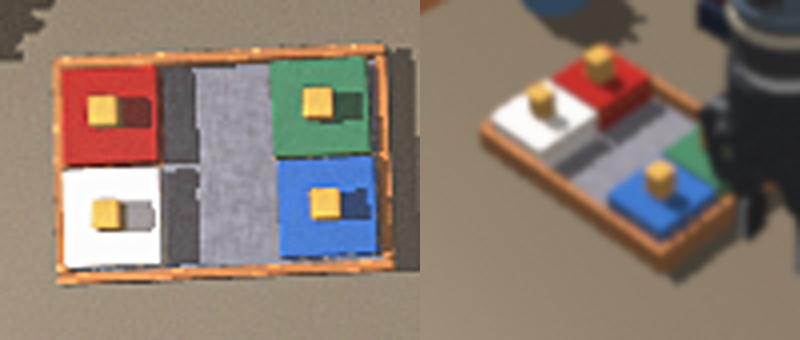

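The tins now lie flat against the ends, and the clear band runs across the middle of the tray (about y -39 to +43 in the tray frame). Next I pick up the case.

```bash
python3 - <<'E'
from h import *
np.set_printoptions(precision=4,suppress=True)
c=[.5083,-.2641]; Q=quat(-.573-np.pi/2)
command_gripper(.045)
movep([*c,.13],Q)
print(move_linear([*c,.051],feed=.12,max_force=10),read_eef_pos(),read_force())
command_gripper(0,60); print(read_gripper_width(),read_finger_force(),read_force(),read_eef_pos())
move_linear([*c,.16],feed=.12); print(read_force(),read_eef_pos(),read_gripper_width())
movep(T(0,.002,.16),quat(TY+np.pi))
move_linear(T(0,.002,.105),feed=.1); hold(.2); print(tt(read_eef_pos()),read_eef_pos()[2],read_force(),read_wrist_torque())
p,d=read_camera("top"); q,e=read_camera("side"); np.savez("t2.npz",p=p,q=q,d=d,e=e)
cv2.imwrite("pics/t2.png",np.hstack([cv2.resize(p[130:235,145:250],None,fx=3.8,fy=3.8,interpolation=2),cv2.resize(q[110:215,180:275],None,fx=3.8,fy=3.8,interpolation=2)])[:,:,::-1]); print(read_time())
E
```

```text
False [ 0.5088 -0.2644  0.052 ] [ 0.063  -0.3564  0.5144]
0.012932436997748428 59.642003774642944 [-0.6449  0.3381  4.3946] [ 0.5088 -0.2644  0.0523]
[-0.5852  0.1748 -4.3278] [ 0.5076 -0.2637  0.1585] 0.013005414510066725
[0.0009 0.0021] 0.10629312952400595 [ 0.7092 -0.2527 -4.1738] [-0.0281  0.0191 -0.009 ]
18.3167
```

View pics/t2.png

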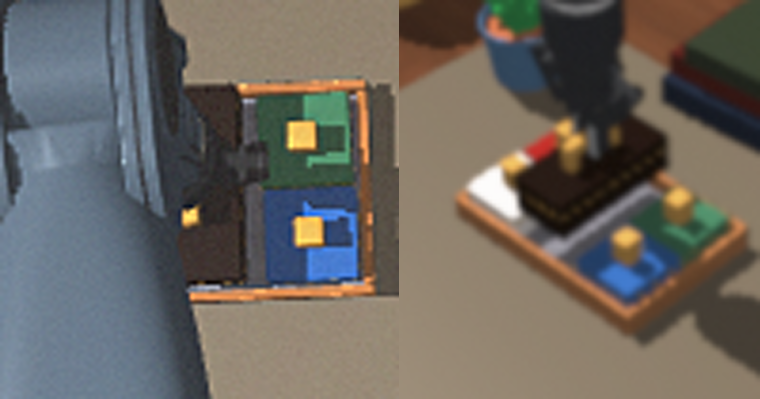

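The top view shows the right half of the case over the gap: far corner near (208,152), near corner near (208,204). The side view shows it level above the gap. Next I measure the ends along the tray's x.

```bash
python3 - <<'E'
from h import *
np.set_printoptions(precision=4,suppress=True,linewidth=150)
p=np.load("t2.npz")["p"]; g=p.max(2).astype(float)
for c in (200,204): print(c,g[147:158,c].astype(int),g[200:212,c].astype(int))
def cross(c,rows,thr,up):
    v=g[rows[0]:rows[1],c]
    for i in (range(len(v)-1)):
        a,b=v[i],v[i+1]
        if (a>thr>=b and not up) or (a<=thr<b and up): return rows[0]+i+(thr-a)/(b-a)
F=[];N=[]
for c in range(195,207):
    f=cross(c,(146,160),85,False); n=cross(c,(199,210),85,True)
    if f: F.append(tt(onplane("top",(c,f),.0990)[0])[0])
    if n: N.append((tt(onplane("top",(c,n),.054)[0])[0],tt(onplane("top",(c,n),.099)[0])[0]))
print("far x",np.array(F)); print("near x base/lid",np.array(N).T)
E_=[]
for r in range(165,200):
    v=g[r,200:222]; i=np.argmax(v>80)
    if i: E_.append((200+i-1+(80-v[i-1])/(v[i]-v[i-1]),r))
w=np.array([tt(x) for x in onplane("top",E_,.054)]); print("right edge y base",np.median(w[:,1]),"slope",np.polyfit(w[:,0],w[:,1],1)[0])
w=np.array([tt(x) for x in onplane("top",E_,.099)]); print("lid",np.median(w[:,1]),w[::5,1])
E
```

```text
200 [146 144 143 146 158  85  50  57  62  58  56] [ 62  59  65  54  17 191 119 218 239  87 153 155]
204 [142 144 147 145 161  82  48  58  59  60  61] [ 64  61  62  45 109  87 167 217 230  98 152 154]
far x [0.0715 0.0713 0.0713 0.0712 0.0717 0.0716 0.0715 0.0713 0.071  0.0712 0.072  0.0709]
near x base/lid [[-0.0726 -0.0727 -0.0712 -0.0714 -0.0726 -0.0726 -0.0727 -0.0728 -0.0748 -0.0709 -0.0712 -0.0748]
 [-0.0751 -0.0752 -0.0738 -0.0739 -0.0751 -0.0751 -0.0752 -0.0753 -0.0772 -0.0735 -0.0737 -0.0772]]
right edge y base -0.030677187106914333 slope -0.1519006672880512
lid -0.03487914850639489 [-0.0334 -0.0533 -0.0527 -0.0357 -0.0349 -0.0343 -0.0339]
```

```bash
python3 - <<'E'
from h import *
np.set_printoptions(precision=4,suppress=True)
move_linear(T(.0005,.0035,.083),feed=.1); print(read_eef_pos()[2],read_force())
f0=read_force()
h=move_linear(T(.0005,.0035,.056),feed=.03,max_force=5)
print(h,tt(read_eef_pos()),read_eef_pos()[2],read_force()-f0,read_wrist_torque(),read_time())
E
```

```text
0.081831965289623 [ 0.1824 -0.081  -4.327 ]
True [0.0002 0.0037] 0.060333807113116325 [-0.0241  0.1971  9.023 ] [-0.0757 -0.0345 -0.0052] 19.4
```

It made contact exactly at the expected felt height (TCP 0.0603) with no side force. Now I release, retreat and check.

```bash
python3 - <<'E'
from h import *
np.set_printoptions(precision=4,suppress=True)
command_gripper(.04); P=read_eef_pos(); move_linear([P[0],P[1],.17],feed=.15); print(read_force())
movep([.35,-.25,.25],quat(TY+np.pi)); hold(.3)
p,d=read_camera("top"); q,e=read_camera("side"); np.savez("t3.npz",p=p,q=q,d=d)
cv2.imwrite("pics/t3.png",np.hstack([cv2.resize(p[140:225,145:250],None,fx=4,fy=4,interpolation=2),cv2.resize(q[130:215,180:275],None,fx=4,fy=4,interpolation=2)])[:,:,::-1])
cv2.imwrite("pics/t3full.png",p[:,:,::-1])
def z(c,r):
    o,v=ray("top",(c,r)); return (o+v[0]*np.median(d[r-1:r+2,c-1:c+2]))[2]
print("lid heights: case far/near",z(200,163),z(200,201), "tins",[round(z(*k),4) for k in ((163,161),(163,200),(236,160),(234,198))],read_time())
E
```

```text
[ 0.6094 -0.0284  0.1692]
lid heights: case far/near 0.052523833345742066 0.05282602693008509 tins [np.float64(0.0392), np.float64(0.0397), np.float64(0.0347), np.float64(0.041)] 22.6917
```

View pics/t3.png

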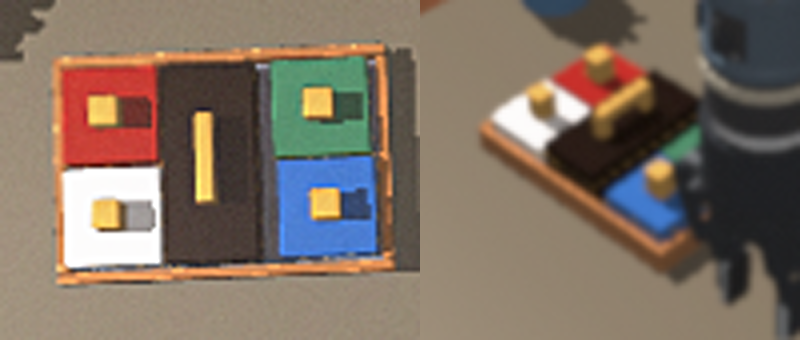

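View pics/t3full.png

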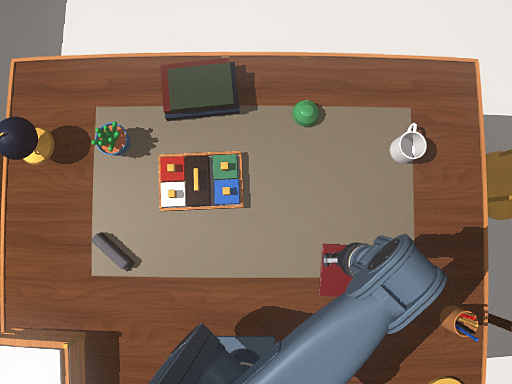

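The pictures show the case flat in the middle of the tray, its lid at 53 mm at both ends (45 + 8). The tins are flat on both sides, and the bystanders have not moved. The gripper hangs clear at z = 0.25.

```bash
python3 -c "
from station import *
print(sign_off())"
```

```text
the job is handed in; nothing more can be done
None
```

The pen case lies flat across the middle of the tray with all four tins flat beside it; the other things on the desk were left where they were, and the job was handed in at about 23 s of the 58 s allowed.

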